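# Index the coin counter's carousel to the empty cup

## Robot

A 6-joint arm with a two-finger parallel gripper is mounted at the origin on the work surface. World frame = base frame: x ahead of the robot, y to its left, z up, the work surface at z = 0. Lengths are in m, angles in rad, forces in N, time in s.
With the tool pointing down it reaches from about 0.425 to 0.95 m from the base axis. Payload 3.5 kg.
Tool frame: the origin (TCP) lies between the finger pads; the fingertips stand 19 mm ahead of it and the grasp point (between the pads) is the TCP (ctrl.nose_length is the distance from the TCP to the fingertips, in m); z points along the fingers, y is the line along which they close (so a half turn about z gives the same grasp; the last joint's range is limited). The gripper opens to 85 mm and grips with 20 to 120 N. Pads are 22 mm wide; open, the fingers measure 114 mm over their backs; the gripper's body (76 mm by 85 mm) begins 54 mm behind the grasp point. The pads swing forward as they close: fully open they stand 13 mm farther back than shut.
Start: joints at [-1.259, 0.286, 1.577, -0, 1.279, -0.15], TCP at [0.301, -0.604, 0.25] pointing down, gripper open.
Joint ranges: [-2.77, 2.77], [-0.9, 2.22], [0.21, 2.48], [-1.53, 4.67], [0.24, 2.81], [-2.84, 2.84]. Speed limits (rad/s): [2.79, 2.79, 3.14, 3.14, 3.14, 3.14].

## Interface

Orientations are given as a unit quaternion [x, y, z, w].
In Python, from plant import ctrl gives the robot as it stands.
- The arm moves only by the tool apply_moves, never from a script. Its argument "series" is a list of rows, each a list of 6 numbers: the shift along the world's x, y, z scaled (see below), then the turn, a rotation vector about the world's x, y, z scaled (see below). A call has 1 to 20 rows; each row is the pose to reach, as a shift and turn from the pose commanded when the call began; what a row does not reach only later rows make up. The controller multiplies each number of a shift by 0.8 m and each number of a turn by 45 degrees. A row lasts 1/8 s, in which the tool goes at most 62.5 mm and 10.7 degrees, less where a joint would pass 70% of its speed; a pose out of reach is approached as far as the arm can. A call with a number of a shift or a turn outside -1 to 1 is refused whole. A call with a gripper value outside its range is refused whole. "jaw" is the opening, from 0 (shut) to 1 (fully open), set as the call begins (left out, the last holds). The fingers move at their own pace and stop on an object; "squeeze" is the grip in N (left out, the last holds). Time passes only in rows, so rows that repeat a pose let the fingers close. It gives the time, the measured TCP pose, the force, the opening and the grip force at its end, in the units of the state.
- ctrl.get_state(): the state, without advancing time (a new reading comes with each control period).
- ctrl.read_camera(name): name is "scene" or "top" or "wrist"; returns the picture (384x512x3 uint8, red, green, blue); there is no depth.
- ctrl.get_calibration(name): a dict with "fx", "fy", "cx", "cy" (pixels), "xyz" and "orientation" of the camera in the world; the wrist camera has in their place "hand_eye" (4x4, takes a point from camera to tool coordinates, whose origin is the TCP and whose axes are the flange's). Camera axes: x right, y up, looking along -z (the intrinsics and any distortion apply to the point x, -y, -z); pixel columns grow to the right and rows downward; lengths in m; the calibration is good to about 2 mm. A picture is of the moment at which its call begins: read the wrist's pose just before it. get_calibration takes no time and is no camera call.
- ctrl.sign_off(): hands the job in; it is judged then, once.
Trained networks look in the newest picture that a camera, given by its name, has taken for a name from the list of things; names that differ only in an ending like _2 or _b are one class to them, and where a whole thing is asked for, a point or a joint stands for the part that bears it (a point fixed in the world has none). Each returns a list of dicts, best first, with "p" (0 to 1); they miss things now and then, are a little off and sometimes report something else, mostly with a low value. They report only what shows in the picture. A call takes as long as a camera call. They do not tell look-alikes from the thing itself.
- ctrl.boxes_of(thing, camera): "xy" ([column, row] as shares, 0 to 1, of the picture: columns of its width, rows of its height, amid what is visible of it).
- ctrl.silhouettes(thing, camera): "pixels" (384x512 bool, what is visible of it) and "xy" ([column, row] as shares, 0 to 1, of the picture: columns of its width, rows of its height, amid what is visible of it).
The state is a dict: "time": time; "qpos": joint angles; "dq": joint speeds; "joint_efforts": joint torques, N m; "eef_pos": TCP position; "tcp_rot": TCP orientation; "contact_force": force on the tool from outside, world axes, zero at the start; "wrist_torque": the same for the moment, N m; "opening": opening from 0.0 (shut) to 1.0 (fully open); "finger_force": force on a finger pad.
Only numpy, scipy, OpenCV 4.12 (cv2) and the standard library are available. Lean on these libraries where they do the work, as an engineer would, in place of code of your own. Each camera call takes 0.05 s, during which the arm holds its last target. There are 200 camera calls.

## Task

The coin cup under the counter's spout is full. With a fingertip press the black spring plunger on the carousel down all the way, and keeping it pressed turn the carousel one hole, in whichever direction brings the empty cup under the spout; then let go so that the plunger springs back up into that hole. Do not touch the cups or knock over or push away the other things on the desk.

Things in the scene. Friction and masses are not known exactly. Their poses are not given: they have to be found in the camera images.
- carousel: Fixed coin counter. Origin on the desk at the turntable's vertical axis; x points level to the spout and the housing (150 x 220, 165 mm high, face 160 mm from the axis), z up. Round base 40 mm high under an aluminium turntable disc, 280 mm diameter, top 54 mm above the desk, with five cup pockets and the plunger spaced 60 degrees on a 95 mm radius.
- turntable (a joint): Turntable angle, rad, anticlockwise positive from above; 0 at the start, pin in a hole, plunger opposite the spout. Holes every 60 degrees (1.047 rad). Locked with 1 degree of play while the pin is up; turns freely (0.08 N m, no end stop) with the plunger 7 mm or more down. Released within 2 degrees of a hole the pin pops in; farther off the plunger stays 5 to 7 mm down.
- plunger (a joint): Travel of the spring plunger, m: 0 up (pin in a hole), 0.011 fully pressed down (hard stop). Takes about 3.2 N to start, 6 N at 7 mm and 7.6 N fully down.
- plunger_top (a point): Centre of the flat top of the plunger's black cap (40 mm diameter), 93 mm above the desk when up, 82 mm pressed. It rides on the turntable, 95 mm from its axis. A steel collar round it (54 mm diameter) has its rim 80 mm above the desk. Friction under a fingertip that presses the cap down is enough to carry the turntable round.
- spout (a point): Point under the steel spout (48 mm wide, 114 mm above the desk), 95 mm from the turntable's axis, straight above the middle of the cup being filled.
- cup_under_spout: White plastic coin cup, loose, 45 mm tall, 66 mm across the rim, 58 mm at the foot; origin at the centre of its underside, z up along its axis. It stands in a pocket with a 6 mm high lip, on the 140 mm radius turntable, 95 mm from the turntable's axis. Full of coins; at the start it is under the spout.
- cup_full: White plastic coin cup, loose, 45 mm tall, 66 mm across the rim, 58 mm at the foot; origin at the centre of its underside, z up along its axis. It stands in a pocket with a 6 mm high lip, on the 140 mm radius turntable, 95 mm from the turntable's axis. Full of coins; at the start in the pocket next to the spout, on one side or the other.
- cup_empty: White plastic coin cup, loose, 45 mm tall, 66 mm across the rim, 58 mm at the foot; origin at the centre of its underside, z up along its axis. It stands in a pocket with a 6 mm high lip, on the 140 mm radius turntable, 95 mm from the turntable's axis. Empty; at the start in the pocket next to the spout on the other side, 60 degrees round from it. It must end under the spout.
- mug: Bystander: white mug, 92 mm tall, 80 mm across; origin at the centre of its underside.
- medicine_bottle: Bystander: amber bottle, 115 mm tall, 52 mm across; origin at the centre of its underside.
- coin_roll: Bystander: upright paper-wrapped roll of coins, 61 mm tall, 24 mm across; origin at the centre of its underside.
There are look-alikes about, which are no part of the job. What is shaped like the cup_under_spout but red is not meant.

How it is judged:
By the outcome, as a careful person would: the job done as asked, in the order asked, and still so for the second after the job is handed in, with the robot touching nothing.
It also fails if it takes over 38 s, if anything falls off the work surface, if the arm or the gripper's body presses on something with over 40 N, if the wrist force passes 120 N, or if a joint passes its speed limit or range.

## Working session

There is one attempt and no reset: what is moved stays moved. The work goes in short steps, Python scripts to look and compute and a tool call to move; the robot and the scene stay as the last step left them, time stands still between calls to the robot, and variables do not carry over. Pictures are saved under pics/ and viewed, at most 10 in all, crops included, and the job is handed in when it is done.

Besides the shell and the picture viewer there is one more tool, called after "Request:" as a command line: name --pt "numbers of a row" for each row, then --argument value for the rest. apply_moves: Moves the arm, as the interface text tells. Shifts and turns lie within -1 to 1; 1 stands for 0.8 m of shift or 45 degrees of turn. Its arguments: {"type":"object","properties":{"series":{"type":"array"},"jaw":{"type":"number"},"squeeze":{"type":"number"}},"required":["series"]}

```bash
mkdir -p pics; cat > h.py <<'E'
import numpy as np, cv2
from scipy.spatial.transform import Rotation as R
from plant import ctrl
def ray(cam,uv):
    c=ctrl.get_calibration(cam)
    if cam!='wrist':
        Rm=R.from_quat(c['orientation']).as_matrix(); o=np.array(c['xyz'])
    else:
        s=ctrl.get_state(); T=np.eye(4); T[:3,:3]=R.from_quat(s['tcp_rot']).as_matrix(); T[:3,3]=s['eef_pos']
        M=T@np.array(c['hand_eye']); Rm=M[:3,:3]; o=M[:3,3]
    d=np.array([(uv[0]-c['cx'])/c['fx'],-(uv[1]-c['cy'])/c['fy'],-1])
    return o,Rm@d
def at(cam,uv,z):
    o,d=ray(cam,uv); return o+d*(z-o[2])/d[2]
E
python3 - <<'E'
from h import *
for c in ('scene','top'):
    im=ctrl.read_camera(c); cv2.imwrite(f'pics/{c}0.png',im[:,:,::-1])
    print(c,ctrl.get_calibration(c))
    for t,z in (('plunger_top',.093),('cup_empty',.1),('spout',.114),('mug',.09),('medicine_bottle',.1),('coin_roll',.06),('carousel',.054)):
        for b in ctrl.boxes_of(t,c)[:4]:
            uv=np.array(b['xy'])*[512,384]; print(t,round(b['p'],2),uv.round(),at(c,uv,z).round(3))
E
```

```text
scene {'fx': 348.88149677510893, 'fy': 348.88149677510893, 'cx': 254.47653391997432, 'cy': 192.60655182129273, 'xyz': array([1.1016196 , 0.23677721, 0.80606733]), 'orientation': array([0.17701786, 0.25506253, 0.79365585, 0.52318082])}
plunger_top 0.74 [285. 170.] [0.517 0.089 0.093]
cup_empty 0.65 [274. 223.] [0.687 0.121 0.1  ]
spout 0.66 [219. 235.] [0.773 0.021 0.114]
medicine_bottle 0.82 [201. 160.] [ 0.579 -0.129  0.1  ]
coin_roll 0.21 [267. 199.] [0.601 0.073 0.06 ]
carousel 0.74 [223. 233.] [0.734 0.009 0.054]
top {'fx': 392.01054656899527, 'fy': 392.01054656899527, 'cx': 264.2918940891119, 'cy': 191.43309972999572, 'xyz': array([0.56261198, 0.06136405, 0.93671624]), 'orientation': array([-0.02069844,  0.01594882,  0.70868186, -0.70504413])}
plunger_top 0.64 [251. 231.] [0.521 0.097 0.093]
plunger_top 0.52 [237. 157.] [0.682 0.126 0.093]
cup_empty 0.87 [241. 155.] [0.684 0.116 0.1  ]
spout 0.63 [283. 143.] [0.708 0.026 0.114]
mug 0.72 [163. 165.] [0.665 0.287 0.09 ]
mug 0.35 [265. 204.] [0.579 0.066 0.09 ]
medicine_bottle 0.69 [364. 223.] [ 0.538 -0.144  0.1  ]
coin_roll 0.5 [334. 282.] [ 0.407 -0.086  0.06 ]
carousel 0.85 [287. 142.] [0.72  0.016 0.054]
```

```bash
python3 -c "
import cv2
for c in ('scene','top'):
    cv2.imwrite(f'pics/{c}0b.png',cv2.resize(cv2.imread(f'pics/{c}0.png'),(800,600)))"
```

```text
(no output)
```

View pics/top0b.png

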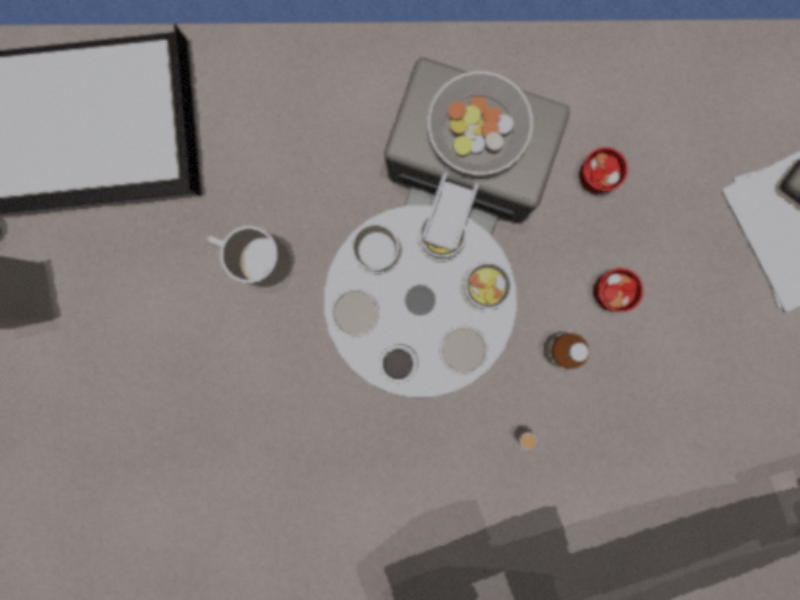

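View pics/scene0b.png

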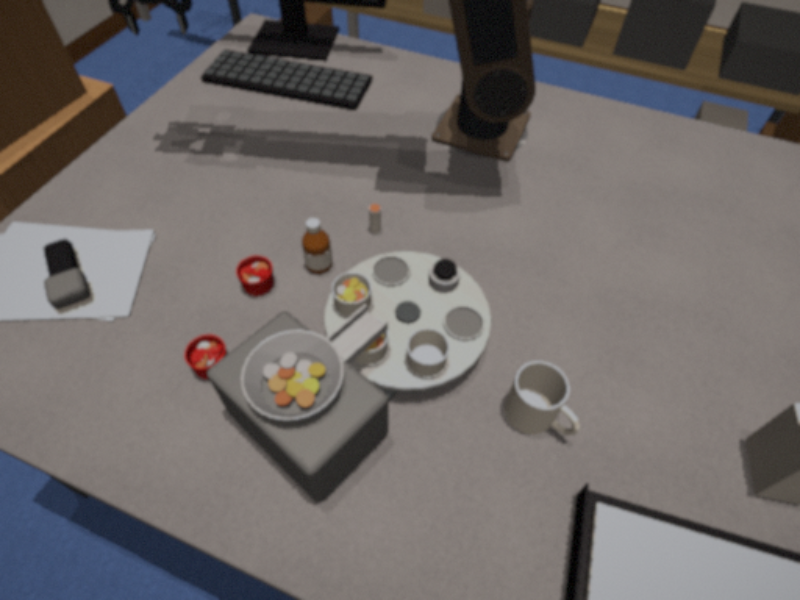

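The top view (800x600) shows the axis at about (420,300), the plunger at (398,363) and the spout cup at (443,240). The empty cup is at (377,248) and the full one at (488,286). The scene view agrees. The top view has +x up and +y left, so bringing the empty cup under the spout means turning clockwise (-60°). That carries the plunger towards the bare pocket at (356,312).

```bash
python3 - <<'E'
from h import *
im=cv2.imread('pics/top0.png'); hsv=cv2.cvtColor(im,cv2.COLOR_BGR2HSV)
s=512/800
# disc rim: radial gradient edge search from approx centre
g=cv2.GaussianBlur(cv2.cvtColor(im,cv2.COLOR_BGR2GRAY),(3,3),0).astype(float)
c0=np.array([420,300])*s; P=[]
for a in np.radians(np.arange(0,360,3)):
    r=np.arange(54,70,.25); p=c0+np.outer(r,[np.cos(a),np.sin(a)])
    v=cv2.remap(g.astype(np.float32),p[:,0].astype(np.float32)[None],p[:,1].astype(np.float32)[None],1)[0]
    d=v[4:]-v[:-4]; k=d.argmin()
    if d[k]<-8: P.append(at('top',p[k+2],.054)[:2])
P=np.array(P)
for _ in range(6):
    A=np.c_[2*P,np.ones(len(P))]; x=np.linalg.lstsq(A,(P**2).sum(1),rcond=None)[0]; c=x[:2]; r=np.sqrt(x[2]+c@c)
    e=np.linalg.norm(P-c,axis=1)-r; P=P[abs(e)<max(2*e.std(),.001)]
print('axis',c,'R',r,len(P),e.std())
def dark(cam,img,uv,w,z,th):
    x,y=map(int,uv); m=cv2.cvtColor(img,cv2.COLOR_BGR2GRAY)[y-w:y+w+1,x-w:x+w+1]<th
    n,l,st,ce=cv2.connectedComponentsWithStats(m.astype(np.uint8)); k=1+st[1:,4].argmax()
    return ce[k]+[x-w,y-w],st[k,4],at(cam,ce[k]+[x-w,y-w],z)
for th in (60,80,95):
  print(dark('top',im,np.array([398,363])*s,14,.093,th), dark('top',im,c0,14,.056,th+30)[2])
sc=cv2.imread('pics/scene0.png')
for th in (40,55): print(dark('scene',sc,np.array([445,268])*s,12,.090,th))
p=dark('top',im,np.array([398,363])*s,14,.093,80)[2][:2]
d=p-c; print('plunger r',np.linalg.norm(d),'ang',np.degrees(np.arctan2(d[1],d[0])))
print(ctrl.nose_length,ctrl.get_state())
for b in ctrl.silhouettes('plunger_top','top')[:2]: print(b['p'],b['xy'],b['pixels'].sum())
for uv in ([377,248],[488,286],[356,312],[464,350]):
    q=at('top',np.array(uv)*s,.10 if uv[1]<300 else .056)[:2]-c; print(uv,np.linalg.norm(q),np.degrees(np.arctan2(q[1],q[0])))
E
```

```text
axis [0.60815355 0.05758339] R 0.13886461176352602 93 0.0004379237043485711Traceback (most recent call last):
  File "<stdin>", line 22, in <module>
  File "<stdin>", line 19, in dark
ValueError: attempt to get argmax of an empty sequence
```

```bash
python3 - <<'E'
from h import *
im=cv2.imread('pics/top0.png'); sc=cv2.imread('pics/scene0.png'); s=.64; c=np.array([.6082,.0576])
def dark(cam,img,uv,w,z):
    x,y=(int(v) for v in uv); g=cv2.cvtColor(img,cv2.COLOR_BGR2GRAY)[y-w:y+w+1,x-w:x+w+1]
    t,m=cv2.threshold(g,0,1,cv2.THRESH_BINARY_INV+cv2.THRESH_OTSU)
    n,l,st,ce=cv2.connectedComponentsWithStats(m); k=l[w,w]
    return t,st[k],at(cam,ce[k]+[x-w,y-w],z)
for n,a in (('plunger top',('top',im,(254.7,232.3),16,.093)),('hub',('top',im,(268.8,192),15,.056)),('plunger scene',('scene',sc,(284.8,171),9,.089))):
    t,st,p=dark(*a); d=p[:2]-c; print(n,t,st,p,np.linalg.norm(d),np.degrees(np.arctan2(d[1],d[0])))
print(ctrl.nose_length,ctrl.get_state())
for uv in ([377,248],[488,286],[356,312],[464,350]):
    q=at('top',np.array(uv)*s,.10 if uv[1]<300 else .056)[:2]-c; print(uv,np.linalg.norm(q),np.degrees(np.arctan2(q[1],q[0])))
E
```

```text
plunger top 125.0 [  7   7  20  20 302] [0.51814607 0.08900993 0.093     ] 0.09537449087637132 160.7717250792882
hub 140.0 [  6   5  20  20 301] [0.60773883 0.05752159 0.056     ] 0.0004677916002442836 -170.35029444716608
plunger scene 85.0 [  3   4  14  13 153] [0.52071599 0.08896119 0.089     ] 0.09293533278750231 160.2783068411628
0.019 {'time': 0.8, 'qpos': array([-1.25900081e+00,  2.86249996e-01,  1.57670966e+00,  4.06417208e-06,
        1.27859013e+00, -1.49993871e-01]), 'dq': array([-0.00188075,  0.00054968, -0.00063979, -0.00100512,  0.00015925,
       -0.00126057]), 'joint_efforts': array([-5.46619833e-05, -4.05910170e+01, -2.92923778e+01, -1.04233700e-04,
        4.36473010e-04,  2.16855589e-06]), 'eef_pos': array([ 0.30077285, -0.60426749,  0.250353  ]), 'tcp_rot': array([9.73462169e-01, 2.28847996e-01, 3.67190377e-06, 2.12087498e-05]), 'contact_force': array([-0.78750838, -0.28245392,  0.18575131]), 'wrist_torque': array([-0.00780493, -0.00375314, -0.03087406]), 'finger_force': 0.0, 'opening': 0.9974203803977076}
[377, 248] 0.0899382998561056 40.44725692065104
[488, 286] 0.0947287551912194 -80.73200581980274
[356, 312] 0.09338531553334183 101.12232101135687
[464, 350] 0.09677270846924071 -139.2202665047652
```

Request:
apply_moves --pt "0.272 0.866 0 0 0 1" --pt "0.272 0.866 0 0 0 1" --pt "0.272 0.866 0 0 0 1" --pt "0.272 0.866 0 0 0 1" --pt "0.272 0.866 0 0 0 1" --pt "0.272 0.866 0 0 0 1" --pt "0.272 0.866 0 0 0 1" --pt "0.272 0.866 0 0 0 1" --pt "0.272 0.866 0 0 0 1" --pt "0.272 0.866 0 0 0 1" --pt "0.272 0.866 0 0 0 1" --pt "0.272 0.866 0 0 0 1" --pt "0.272 0.866 0 0 0 1" --pt "0.272 0.866 0 0 0 1" --pt "0.272 0.866 -0.12 0 0 1" --pt "0.272 0.866 -0.12 0 0 1" --pt "0.272 0.866 -0.12 0 0 1" --pt "0.272 0.866 -0.12 0 0 1" --jaw 0 --squeeze 40

```text
time: 3.05
eef_pos: [0.5195, 0.0876, 0.1561]
tcp_rot: [0.812, 0.583, 0.001, 0.001]
contact_force: [1.0, 0.1, 0.2]
opening: 0.001
finger_force: 0.0
```

```bash
python3 - <<'E'
from h import *
s=ctrl.get_state(); print({k:np.round(s[k],3) for k in ('time','qpos','eef_pos','tcp_rot','contact_force','opening')})
im=ctrl.read_camera('wrist'); cv2.imwrite('pics/w1.png',cv2.resize(im[:,:,::-1],(800,600)))
c=ctrl.get_calibration('wrist'); print(c)
T=np.eye(4);T[:3,:3]=R.from_quat(s['tcp_rot']).as_matrix();T[:3,3]=s['eef_pos']
M=np.linalg.inv(T@np.array(c['hand_eye']))
for n,p in (('plunger',(.5183,.089,.093)),('axis',(.608,.0576,.055)),('tip',tuple(T[:3,3]-[0,0,.019]))):
    q=M@np.r_[p,1]; print(n,(c['cx']+c['fx']*q[0]/-q[2])/.64,(c['cy']-c['fy']*q[1]/-q[2])/.64)
E
```

```text
{'time': np.float64(3.05), 'qpos': array([-0.026,  0.059,  2.019, -0.   ,  1.061,  0.299]), 'eef_pos': array([0.519, 0.088, 0.156]), 'tcp_rot': array([0.812, 0.583, 0.001, 0.001]), 'contact_force': array([1.046, 0.126, 0.152]), 'opening': np.float64(0.001)}
{'fx': 271.3330665459792, 'fy': 271.3330665459792, 'cx': 255.60564922969286, 'cy': 191.8992059160176, 'hand_eye': array([[ 1.32144906e-03,  9.54708643e-01,  2.97539342e-01,
         7.66649176e-02],
       [ 9.99999060e-01, -1.37044576e-03, -4.39317072e-05,
        -1.17821213e-03],
       [ 3.65819549e-04,  2.97539121e-01, -9.54709557e-01,
        -1.23340937e-01],
       [ 0.00000000e+00,  0.00000000e+00,  0.00000000e+00,
         1.00000000e+00]])}
plunger 398.1505675125481 335.3952634068467
axis 567.8753640387708 311.71603223848547
tip 402.2634877701356 382.26510837434523
```

View pics/w1.png

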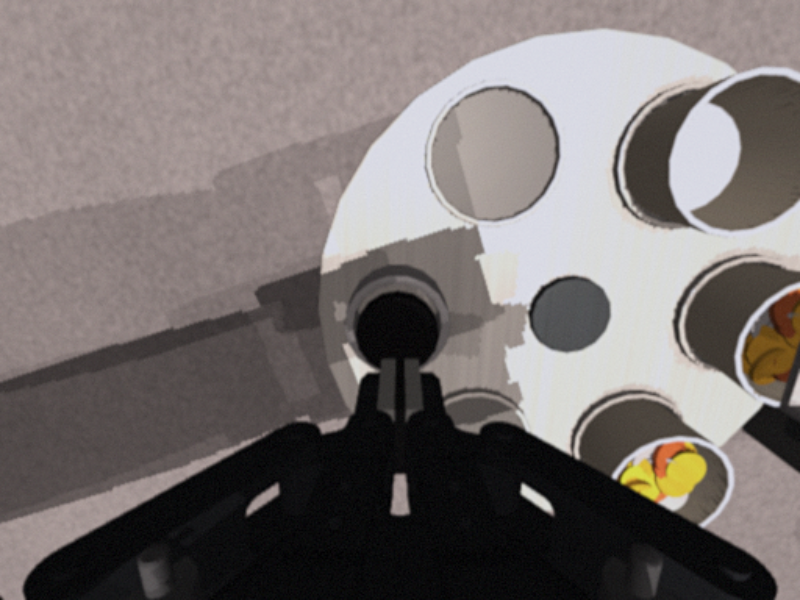

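The wrist view shows the black cap centred at (398,332), where I predicted (398,335). The hub is at (570,314), predicted (568,312), so the estimate holds to about 1 mm. I'll press down now.

Request:
apply_moves --pt "0 0 -0.02 0 0 0" --pt "0 0 -0.04 0 0 0" --pt "0 0 -0.05 0 0 0" --pt "0 0 -0.055 0 0 0" --pt "0 0 -0.06 0 0 0" --pt "0 0 -0.065 0 0 0" --pt "0 0 -0.065 0 0 0" --pt "0 0 -0.065 0 0 0" --pt "0 0 -0.065 0 0 0"

```text
time: 4.22
eef_pos: [0.5183, 0.0887, 0.1031]
tcp_rot: [0.812, 0.584, -0.0, -0.0]
contact_force: [-3.9, 0.8, 6.6]
opening: 0.0
finger_force: 3.1
```

Request:
apply_moves --pt "0 0 -0.002 0 0 0" --pt "0 0 -0.004 0 0 0" --pt "0 0 -0.004 0 0 0" --pt "0 0 -0.004 0 0 0"

```text
time: 4.72
eef_pos: [0.5185, 0.089, 0.101]
tcp_rot: [0.812, 0.584, -0.0, -0.001]
contact_force: [-7.0, 1.8, 10.8]
opening: -0.003
finger_force: 5.7
```

The plunger is fully down: the cap is at 82 mm and the force is above 7.6 N. Next is the clockwise arc, with the tool turning along.

Request:
apply_moves --pt "0.0018 0.0049 0 0 0 -0.0556" --pt "0.0038 0.0096 0 0 0 -0.1111" --pt "0.0085 0.0189 0 0 0 -0.2222" --pt "0.014 0.0277 0 0 0 -0.3333" --pt "0.0202 0.036 0 0 0 -0.4444" --pt "0.0271 0.0437 0 0 0 -0.5556" --pt "0.0346 0.0508 0 0 0 -0.6667" --pt "0.0428 0.0572 0 0 0 -0.7778" --pt "0.0515 0.0629 0 0 0 -0.8889" --pt "0.056 0.0655 0 0 0 -0.9444" --pt "0.0606 0.0678 0 0 0 -1" --pt "0.0606 0.0678 0 0 0 -1" --pt "0.0606 0.0678 0 0 0 -1"

```text
time: 6.35
eef_pos: [0.5693, 0.1436, 0.1015]
tcp_rot: [0.974, 0.229, 0.003, -0.0]
contact_force: [-0.4, 2.0, 7.0]
opening: 0.001
finger_force: 3.4
```

```bash
python3 - <<'E'
from h import *
s=ctrl.get_state(); 
im=ctrl.read_camera('top'); cv2.imwrite('pics/t2.png',cv2.resize(im[60:300,130:430,::-1],(800,640))[:600])
p=s['eef_pos'][:2]-[.608,.0576]; print(s['eef_pos'],np.hypot(*p),np.degrees(np.arctan2(p[1],p[0])),s['contact_force'],s['qpos'])
E
```

```text
[0.56926727 0.14356177 0.10152477] 0.0942849475048991 114.25541791235396 [-0.35227117  2.02060336  7.01636544] [7.37882321e-02 2.58691210e-01 1.90448920e+00 1.59832416e-03
 9.71793164e-01 1.18235881e+00]
```

View pics/t2.png

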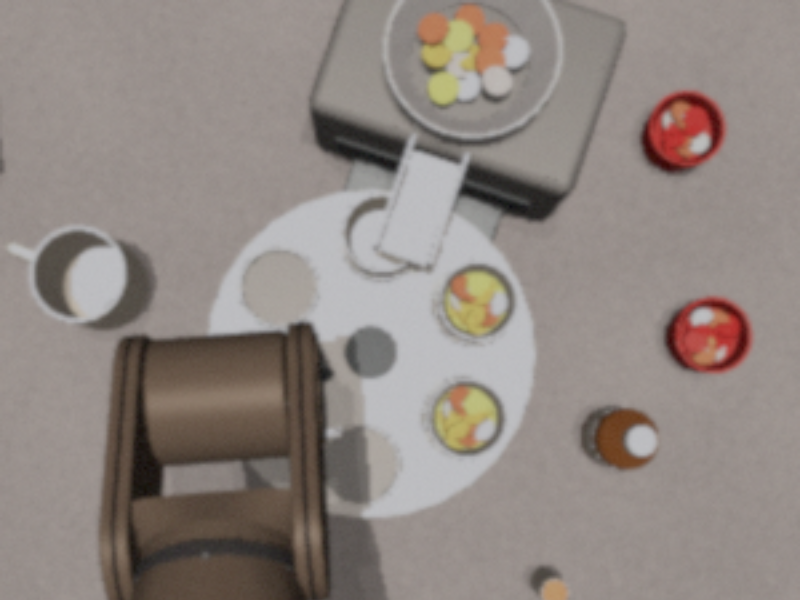

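The disc is turning clockwise and the empty cup is approaching the spout. Nothing else has moved. Now the last 15°.

Request:
apply_moves --pt "0.0045 0.0021 -0.001 0 0 -0.0556" --pt "0.0095 0.0041 -0.001 0 0 -0.1111" --pt "0.0144 0.0058 -0.001 0 0 -0.1667" --pt "0.0194 0.0073 -0.001 0 0 -0.2222" --pt "0.0244 0.0086 -0.001 0 0 -0.2778" --pt "0.027 0.0092 -0.001 0 0 -0.3056" --pt "0.0294 0.0097 -0.001 0 0 -0.3333" --pt "0.0294 0.0097 -0.001 0 0 -0.3333" --pt "0.0294 0.0097 -0.001 0 0 -0.3333" --pt "0.0294 0.0097 -0.001 0 0 -0.3333"

```text
time: 7.65
eef_pos: [0.5931, 0.1507, 0.1011]
tcp_rot: [0.995, 0.1, 0.004, 0.0]
contact_force: [0.7, 1.0, 6.5]
opening: -0.002
finger_force: 3.5
```

```bash
cat > ang.py <<'E'
from h import *
s=ctrl.get_state(); im=ctrl.read_camera('top')[:,:,::-1].copy(); cv2.imwrite('pics/t3.png',im)
p=s['eef_pos'][:2]-[.608,.0576]; print(s['eef_pos'],np.hypot(*p),np.degrees(np.arctan2(p[1],p[0])),s['contact_force'])
# rotation: polar-unwrap both pictures over the annulus at disc height, match angular profile of the bare-pocket discs
a=cv2.imread('pics/top0.png'); c=(268.9,191.8)
c0=np.array([.608,.0576,.054]); k=ctrl.get_calibration('top'); Rm=R.from_quat(k['orientation']).as_matrix()
def prof(img,rad,deg):
    P=c0+np.c_[rad*np.cos(np.radians(deg)),rad*np.sin(np.radians(deg)),0*deg]
    q=(P-k['xyz'])@Rm; u=k['cx']+k['fx']*q[:,0]/-q[:,2]; v=k['cy']-k['fy']*q[:,1]/-q[:,2]
    return cv2.remap(cv2.cvtColor(img,cv2.COLOR_BGR2GRAY).astype(np.float32),u.astype(np.float32)[None],v.astype(np.float32)[None],1)[0]
# bare pocket at start 100.7 -> 40.7 under? use the pocket edges
def pocket(img,ang):
    d=np.arange(ang-32,ang+32,.1); g=np.mean([prof(img,r,d) for r in np.arange(.08,.111,.005)],0)
    g=cv2.GaussianBlur(g[None],(1,1),0)[0]; D=g[15:]-g[:-15]; x=d[7:-8]; h=len(x)//2
    return x[:h][D[:h].argmin()],x[h:][D[h:].argmax()]
print('before',pocket(a,100.7),pocket(a,-139.3)); print('after',pocket(im,40.7),pocket(im,160.7),pocket(im,-139.3))
E
python3 ang.py; python3 -c "
import cv2;i=cv2.imread('pics/t3.png');cv2.imwrite('pics/t3b.png',cv2.resize(i[60:285,130:430],(800,600),interpolation=2))"
```

```text
[0.59314123 0.150674   0.1010745 ] 0.09425260062683027 99.07042707685366 [0.65110044 1.04944159 6.51882383]
before (np.float64(81.29999999999929), np.float64(119.09999999999714)) (np.float64(-158.30000000000075), np.float64(-120.20000000000292))
after (np.float64(20.79999999999996), np.float64(64.4999999999998)) (np.float64(137.99999999999946), np.float64(176.39999999999728)) (np.float64(-158.20000000000076), np.float64(-122.2000000000028))
```

View pics/t3b.png

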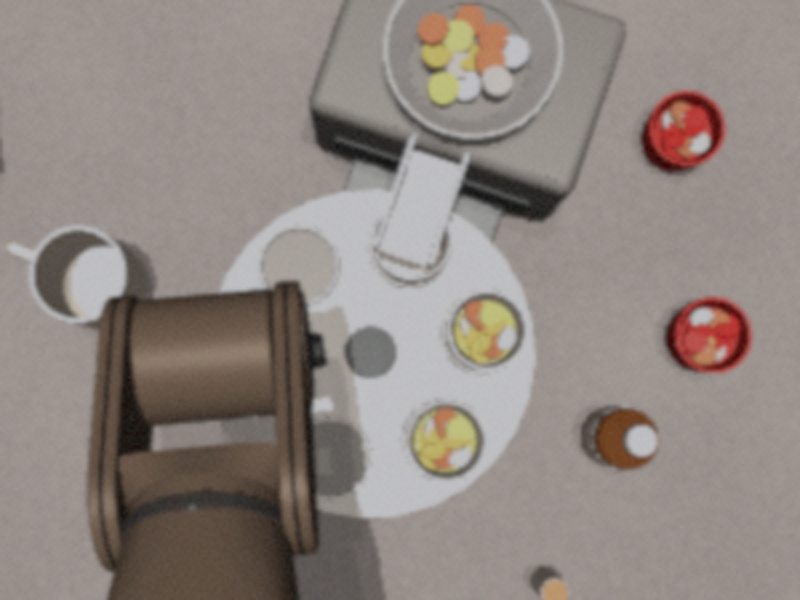

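The bare pocket is now at crop (300,265) and the empty cup is under the spout at about (412,250). I'll check the angle more finely before letting go.

```bash
cat > ang2.py <<'E'
from h import *
import sys
im=cv2.imread(sys.argv[1]); a=cv2.imread('pics/top0.png')
k=ctrl.get_calibration('top'); Rm=R.from_quat(k['orientation']).as_matrix()
def patch(img,ang):
    g=np.arange(-.036,.0361,.001); r,t=np.meshgrid(g+.095,g); c,s=np.cos(np.radians(ang)),np.sin(np.radians(ang))
    P=np.stack([.608+r*c-t*s,.0576+r*s+t*c,0*r+.054],-1); q=(P-k['xyz'])@Rm
    f=lambda x:x.astype(np.float32)
    return cv2.remap(cv2.cvtColor(img,cv2.COLOR_BGR2GRAY),f(k['cx']+k['fx']*q[...,0]/-q[...,2]),f(k['cy']-k['fy']*q[...,1]/-q[...,2]),1)
t=patch(a,100.7); A=np.arange(30,52,.2)
sc=[cv2.matchTemplate(patch(im,x),t,cv2.TM_CCOEFF_NORMED)[0,0] for x in A]
i=int(np.argmax(sc)); print('turned',A[i]-100.7,sc[i])
E
python3 ang2.py pics/t3.png
```

```text
turned -61.10000000000004 0.11301443
```

Request:
apply_moves --pt "-0.0013 -0.0002 0 0 0 0.013" --pt "-0.0027 -0.0004 0 0 0 0.027" --pt "-0.0027 -0.0004 0 0 0 0.027" --pt "-0.0027 -0.0004 0 0 0 0.027"

```text
time: 8.2
eef_pos: [0.591, 0.1504, 0.1011]
tcp_rot: [0.994, 0.11, 0.004, 0.0]
contact_force: [0.3, 0.3, 7.1]
opening: 0.004
finger_force: 3.5
```

```bash
sed -i 's/^print(.before.*//' ang.py; python3 ang.py
sed -i "s/return cv2.remap(cv2.cvtColor(img,cv2.COLOR_BGR2GRAY)/return cv2.remap(cv2.GaussianBlur(img,(3,3),0)/; s/cv2.matchTemplate(patch(im,x),t,cv2.TM_CCOEFF_NORMED)\[0,0\]/np.corrcoef(patch(im,x).ravel(),t.ravel())[0,1]/" ang2.py; python3 ang2.py pics/t3.png; sed -i "s/100\.7/-139.3/g;s/arange(30,52/arange(150,172/" ang2.py; python3 ang2.py pics/t3.png
```

```text
[0.59104091 0.1503552  0.1010842 ] 0.09429282627050665 100.36134882809864 [0.3499076  0.34117621 7.1287963 ]
turned -59.90000000000004 0.12624705686511434
turned 296.6999999999996 0.4697407868205997
```

The tool has now gone 60.3° round the axis, with almost no side load. I'll let go straight up.

Request:
apply_moves --pt "0 0 0.004 0 0 0" --pt "0 0 0.008 0 0 0" --pt "0 0 0.012 0 0 0" --pt "0 0 0.016 0 0 0" --pt "0 0 0.02 0 0 0" --pt "0 0 0.03 0 0 0" --pt "0 0 0.05 0 0 0" --pt "0 0 0.08 0 0 0" --pt "0 0 0.08 0 0 0" --pt "0 0 0.08 0 0 0"

```text
time: 9.5
eef_pos: [0.5879, 0.1502, 0.1621]
tcp_rot: [0.994, 0.11, -0.0, -0.0]
contact_force: [0.2, -0.2, -0.3]
opening: -0.0
finger_force: 0.0
```

```bash
python3 - <<'E'
from h import *
s=ctrl.get_state(); im=ctrl.read_camera('wrist')[:,:,::-1]; cv2.imwrite('pics/w4.png',cv2.resize(im,(800,600)))
c=ctrl.get_calibration('wrist'); T=np.eye(4);T[:3,:3]=R.from_quat(s['tcp_rot']).as_matrix();T[:3,3]=s['eef_pos']
M=np.linalg.inv(T@np.array(c['hand_eye']))
def px(p): q=M@np.r_[p,1]; return np.array([c['cx']+c['fx']*q[0]/-q[2],c['cy']-c['fy']*q[1]/-q[2]])/.64
a=np.radians(100.7); x,y=.608+.095*np.cos(a),.0576+.095*np.sin(a)
for z in (.087,.093):
    for n,rr in (('top',.02),):
        P=np.array([px((x+rr*np.cos(t),y+rr*np.sin(t),z)) for t in np.linspace(0,6.28,40)]); print(z,P.min(0),P.max(0),px((x,y,z)))
E
```

```text
0.087 [361.07647687 281.84705284] [441.44613071 357.34652664] [401.26603466 320.62967152]
0.093 [360.00392207 285.135737  ] [442.61789991 362.49610821] [401.31512185 324.90472213]
```

View pics/w4.png

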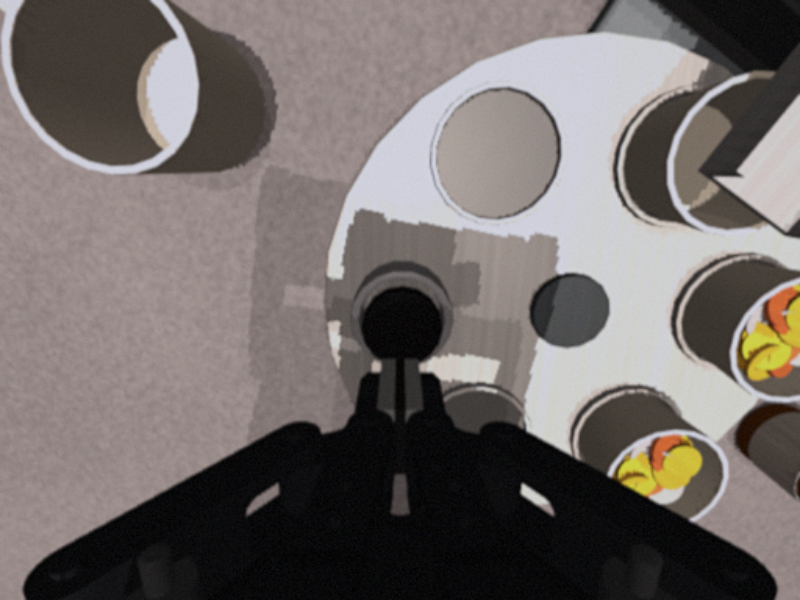

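```bash
python3 - <<'E'
import cv2,numpy as np
for f in ('w1','w4'):
    g=cv2.cvtColor(cv2.imread(f'pics/{f}.png'),6).astype(int)
    print(f,g[255:305:2,398:404].mean(1).round().astype(int))
    for r in (315,320,325): 
        x=np.where(g[r,330:470]<25)[0]+330; print(r,x.min(),x.max())
E
```

```text
w1 [116 116 116 117 110  74  54  56  54  55  77 111 119 106  94  95  96  90
  54  15   5   9  16  12  11]
315 361 433
320 358 435
325 357 436
w4 [110 110 102  76  52  50  50  52  78 106 109  95  85  88  89  70  30   6
  10  12  13  10  13  10  10]
315 364 439
320 363 440
325 362 441
```

The cap stands as wide as before the press (79 px) and its edge fits 93 mm, so the pin has popped into the hole. In the wrist view the empty cup is under the spout, the two full cups sit clockwise of it, and the mug is still standing.

```bash
python3 -c "
from plant import ctrl
print(ctrl.sign_off())"
```

```text
the job is handed in; nothing more can be done
None
```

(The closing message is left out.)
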